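# Brace a square jar in the bench rack and twist off its tight cap

### The job

Open the square glass jar: stand it upright and fully down in the free square well of the steel rack on the bench, so that it cannot turn, and only there unscrew its tight cap anticlockwise until the threads let go. Raise the cap straight up and finish while holding it, level, just above the jar's mouth, one to three centimetres clear of the rim, with the jar still down in its well. Leave the tin, the round jar and the white tub where they stand.

Things in the scene. Friction and masses are not known exactly. Their poses are not given: they have to be found in the camera images.
- jar_center (a point): the jar to open: square brown glass jar, 0.35 kg, with a gold-coloured screw cap, upright on the bench. Square body 62 x 62 mm, 68 mm tall, then a round neck; 101 mm tall in all with the cap closed. This point: on its axis, mid-height of the square body, 34 mm above its foot. x and y axes square to the flat sides, z up.
- jar_mouth (a point): centre of the jar's mouth, in the plane of the rim, 96.5 mm above the foot. Neck radius 22.5 mm, 26.5 mm over its three thread ribs. The closed cap's lower edge lies 14.5 mm below this rim; the closed cap is held firmly enough to lift the jar by it, and its x axis lies along the jar's x axis.
- cap_center (a point): the jar's steel cap, 60 mm across, 19 mm tall, 42 g; point on its axis, half-way up; z up. Closed, this point is 5 mm below the jar's mouth point. Three inner lugs sit under three short threads. Tight: 0.4 to 0.6 N m to turn it. Turned anticlockwise seen from above by 55 to 95 degrees (best 75) it rises 2 mm and is free to lift straight off; stopped by the next threads near 105 degrees.
- rack_well (a point): centre of the floor of the rack's free well, 4 mm above the bench; x, y axes square to its walls, z up. Sheet-steel rack screwed to the bench, two wells 80 mm apart along y; the other one, towards -y, holds the white tub. Well 67 mm square inside (2.5 mm play each side of the jar, any quarter turn fits); walls 40 mm high, lips flared out up to 46 mm. Jar fully down: its centre is 34 mm above this point.
- tub_center (a point): bystander: short square white plastic tub with lid, 62 mm square, 52 mm tall, standing in the rack's other well; this point is at half its height
- tin_center (a point): bystander: round metal tin with a paper wrapper, 75 mm across, 106 mm tall, standing on the bench; this point is at half its height
- round_jar_center (a point): bystander: round brown glass jar with a gold-coloured cap, 68 mm across, 82 mm tall, standing on the bench; this point is at half its height
Things that resemble listed ones, but are neither listed nor needed, are in the scene too. Leave any orange look-alike of the part that bears rack_well alone.

How it is judged:
By the outcome, as a careful person would: the job done as asked, in the order asked, and still so for the second after the job is handed in, while the arm keeps its last pose, push and grip.
It also fails if it takes over 48 s, if anything falls off the work surface, if the arm or the gripper's body presses on something with over 40 N, if the wrist force passes 120 N, or if a joint passes its speed limit or range.

### The arm

A 6-joint arm with a two-finger parallel gripper is mounted at the origin on the work surface. World frame = base frame: x ahead of the robot, y to its left, z up, the work surface at z = 0. Lengths are in m, angles in rad, forces in N, time in s.
With the tool pointing down it reaches from about 0.35 to 0.85 m from the base axis. Payload 8.1 kg.
Tool frame: the origin (TCP) lies midway between the tips of the shut fingers; the grasp point (between the pads) lies 19 mm behind it (robot.grip_point_offset is the distance from the TCP to the grasp point, in m); z points along the fingers, y is the line along which they close (so a half turn about z gives the same grasp; the last joint's range is limited). The gripper opens to 93 mm and grips with 3 to 60 N. Pads are 15 mm wide; open, the fingers measure 128 mm over their backs; the gripper's body (75 mm by 188 mm) begins 65 mm behind the grasp point.
Start: joints at [1.218, 0.13, 1.488, -0, 1.523, -0.085], TCP at [0.159, 0.579, 0.179] pointing down, gripper open.
Joint ranges: [-2.96, 2.96], [-0.89, 2.26], [0.02, 2.5], [-1.34, 4.48], [0, 2.73], [-2.66, 2.66]. Speed limits (rad/s): [2.39, 2.39, 2.79, 3.14, 3.14, 3.14].

### API

Orientations are given as a rotation vector (axis times angle).
In Python, from plant import robot, read_camera, job gives the robot as it stands.
- The arm moves only by the shell command python3 -m inch 'ROWS' [FORCE]. ROWS is JSON, one flat list of numbers, 5 for each row, row after row: the shift along the world's x, y, z in mm, then the turn about the world's z in degrees, then the opening in per cent of the stroke, from 0 (shut) to 100 (fully open). In form: [dx, dy, dz, yaw, hand, dx, dy, dz, yaw, hand, ...]. A call has 1 to 10 rows; each row is the pose to reach, as a shift and turn from the pose commanded when the call began; what a row does not reach only later rows make up. A row lasts 1/12 s, in which the tool goes at most 41.7 mm and 7.16 degrees, less where a joint would pass 70% of its speed; a pose out of reach is approached as far as the arm can. A call with a gripper value outside its range is refused whole. The fingers move at their own pace and stop on an object; FORCE is the grip in N (left out, the last holds). Time passes only in rows, so rows that repeat a pose let the fingers close. It gives the time, the measured TCP pose, the force, the opening and the grip force at its end, in the units of the state.
- robot.read_state(): the state, without advancing time (a new reading comes with each control period).
- read_camera(name): name is "scene" or "top"; returns a dict with "image" (400x640x3 uint8, blue, green, red), "K" (3x3 intrinsics, pixels), "extrinsics" (4x4, takes a point from world to camera coordinates). Camera axes: x right, y down, z forward; pixel columns grow to the right and rows downward; lengths in m; the calibration is good to about 2 mm. A picture is of the moment at which its call begins. There is no depth.
- job.close_job(): hands the job in; it is judged then, once.
The state is a dict: "t": time; "q": joint angles; "dq": joint speeds; "joint_torque": joint torques, N m; "tool_pos": TCP position; "orientation": TCP orientation; "force": force on the tool from outside, world axes, zero at the start; "wrist_torque": the same for the moment, N m; "opening": finger opening in m; "gripper_force": force on a finger pad.
Only numpy, scipy, OpenCV 4.12 (cv2) and the standard library are available. Lean on these libraries where they do the work, as an engineer would, in place of code of your own. Each camera call takes 0.05 s, during which the arm holds its last target. There are 200 camera calls.

## Working session

There is one attempt and no reset: what is moved stays moved. The work goes in short steps, Python scripts to look and compute and a shell command to move; the robot and the scene stay as the last step left them, time stands still between calls to the robot, and variables do not carry over. Pictures are saved under pics/ and viewed, at most 10 in all, crops included, and the job is handed in when it is done.

```bash
mkdir -p pics; ls; python3 - <<'E'
from plant import robot, read_camera
import cv2, numpy as np
for n in("scene","top"):
    c=read_camera(n); cv2.imwrite(f"pics/{n}0.png",c["image"]); print(n,c["K"].tolist(),np.round(c["extrinsics"],4).tolist())
s=robot.read_state(); print(s["t"],s["tool_pos"],s["orientation"],s["opening"],robot.grip_point_offset)
E
```

```text
pics
scene [[443.6896987635131, 0.0, 312.6666192987492], [0.0, 443.6896987635131, 192.42268548743567], [0.0, 0.0, 1.0]] [[-0.7261, 0.6873, -0.0175, 0.4349], [0.4135, 0.4163, -0.8097, -0.1954], [-0.5493, -0.5952, -0.5865, 1.2168], [0.0, 0.0, 0.0, 1.0]]
top [[437.5334002199852, 0.0, 321.259897763558], [0.0, 437.5334002199852, 198.95266109150504], [0.0, 0.0, 1.0]] [[-0.0044, -0.9998, 0.0184, -0.0062], [-0.9923, 0.0021, -0.1242, 0.6165], [0.1241, -0.0189, -0.9921, 0.7915], [0.0, 0.0, 0.0, 1.0]]
0.1 [0.1585375  0.57807506 0.17789155] [-4.19378792e-01 -3.11307060e+00  2.57273901e-03] 0.09344603844224499 0.0188
```

View pics/scene0.png

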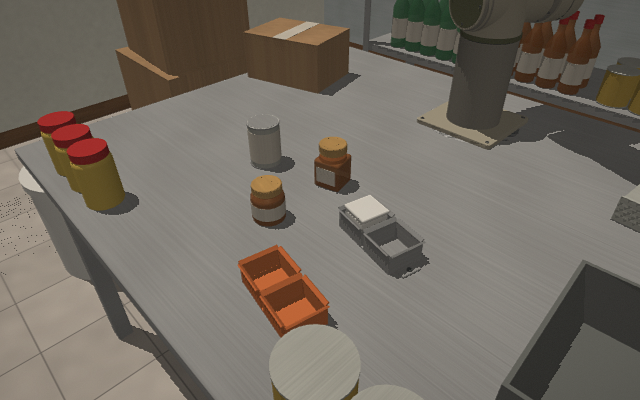

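View pics/top0.png

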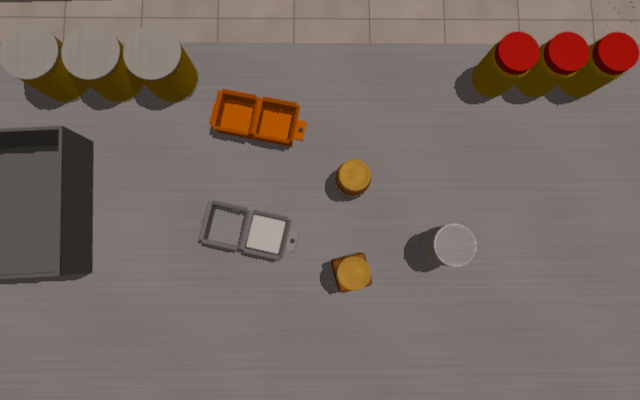

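Scene view: the square jar is at about (333,165) and the round jar at (267,200). Top view: square jar (352,272), round jar (353,178), grey rack's free well (225,227) with the tub at (266,235), tin (453,245), and the orange rack look-alike at (258,118). The candidates for the jar are the square brown one at top (352,272) and the round brown one at (353,178). I choose the square one and will check it in a close crop.

```bash
cat > h.py <<'E'
import cv2, numpy as np
from plant import robot, read_camera
def ray(c,uv):
    K,E=c["K"],np.array(c["extrinsics"]); R,t=E[:3,:3],E[:3,3]
    d=R.T@np.linalg.inv(K)@np.array([uv[0],uv[1],1.]); return -R.T@t,d
def onz(c,uv,z):
    o,d=ray(c,uv); return o+d*(z-o[2])/d[2]
def proj(c,p):
    E=np.array(c["extrinsics"]); q=c["K"]@(E[:3,:3]@np.array(p)+E[:3,3]); return q[:2]/q[2]
E
python3 - <<'E'
from h import *
c=read_camera("top"); im=c["image"]; s=read_camera("scene"); 
hsv=cv2.cvtColor(im,cv2.COLOR_BGR2HSV)
a=cv2.resize(im[235:305,315:390],None,fx=5,fy=5,interpolation=cv2.INTER_CUBIC)
b=cv2.resize(im[195:265,190:305],None,fx=3.5,fy=3.5,interpolation=cv2.INTER_CUBIC)
d=cv2.resize(s["image"][120:280,300:435],None,fx=2,fy=2,interpolation=cv2.INTER_CUBIC)
o=np.zeros((570,790,3),np.uint8); o[:350,:375]=a; o[:245,380:380+b.shape[1]]=b; o[248:248+320,400:400+270]=d
cv2.imwrite("pics/crop1.png",o)
sub=np.zeros(im.shape[:2],np.uint8); sub[240:305,320:385]=1
br=((hsv[...,1]>110)&(hsv[...,0]<30)&(sub>0)).astype(np.uint8)
gold=(br>0)&(hsv[...,2]>150)
for n,m in(("body",br),("cap",gold.astype(np.uint8))):
    k=max(cv2.findContours(m,0,1)[0],key=cv2.contourArea)
    print(n,cv2.contourArea(k),cv2.minAreaRect(k),cv2.minEnclosingCircle(k))
    print(onz(c,cv2.minEnclosingCircle(k)[0],.101))
    if n=="body": P=np.array([onz(c,p[0],.068)[:2] for p in k],np.float32); print(cv2.minAreaRect(P*1000))
# rack
v=hsv[...,2]; 
tub=((hsv[...,1]<40)&(v>170)).astype(np.uint8); tub[:, :200]=0; tub[:,320:]=0;tub[:190]=0;tub[280:]=0
k=max(cv2.findContours(tub,0,1)[0],key=cv2.contourArea); P=np.array([onz(c,p[0],.056)[:2] for p in k],np.float32)
print("tub",cv2.minAreaRect(k),cv2.minAreaRect(P*1000))
print(v[225,190:260].tolist())
E
```

```text
body 1147.0 ((351.91180419921875, 272.6470642089844), (35.65273666381836, 36.380340576171875), 75.96376037597656) ((351.0, 272.0), 22.825523376464844)
[ 0.48195803 -0.05763767  0.101     ]
((479.5772705078125, -62.09739685058594), (63.10847091674805, 65.37641143798828), 13.783334732055664)
cap 774.0 ((353.5, 273.5), (31.0, 31.0), 90.0) ((353.5847473144531, 273.11016845703125), 16.240291595458984)
[ 0.48005125 -0.06206239  0.101     ]
tub ((265.3557434082031, 233.61309814453125), (30.86305046081543, 30.805789947509766), 13.240520477294922) ((550.4822387695312, 94.82781982421875), (56.50483703613281, 55.90650177001953), 77.11737060546875)
[123, 123, 123, 124, 123, 123, 124, 123, 124, 123, 122, 115, 97, 111, 110, 109, 97, 60, 61, 61, 73, 106, 127, 127, 128, 128, 128, 128, 127, 126, 127, 127, 126, 126, 126, 126, 125, 125, 125, 126, 125, 125, 126, 127, 127, 128, 127, 127, 127, 127, 127, 117, 69, 81, 89, 94, 105, 110, 111, 105, 103, 156, 174, 174, 174, 175, 175, 175, 175, 174]
```

View pics/crop1.png

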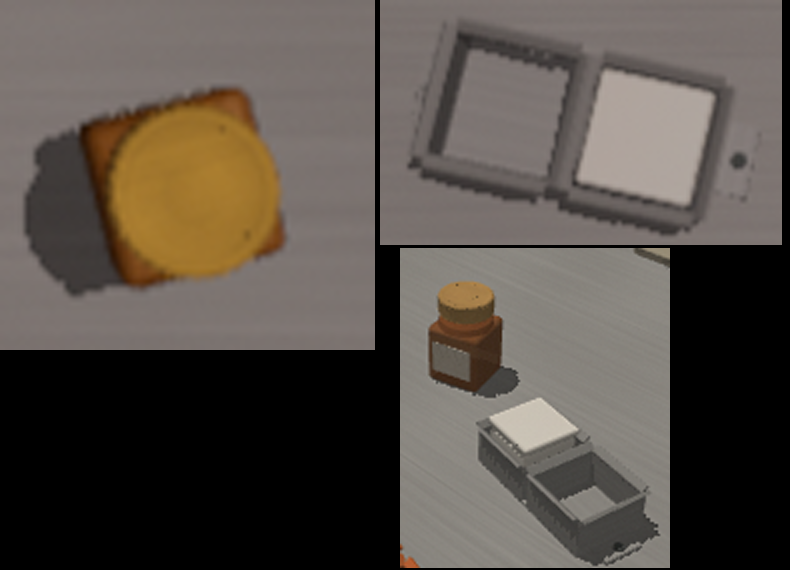

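The crop confirms it: square brown shoulder under a round gold cap, with its yaw about +14°. The rack's free well is empty, and its yaw is about -13°. Next I measure the rack.

```bash
python3 - <<'E'
from h import *
c=read_camera("top"); im=c["image"]; hsv=cv2.cvtColor(im,cv2.COLOR_BGR2HSV)
print("cam",ray(c,(0,0))[0])
m=((hsv[...,2]<116)).astype(np.uint8); m[:195]=0;m[270:]=0;m[:,:190]=0;m[:,:][:,293:]=0
k=max(cv2.findContours(m,0,1)[0],key=cv2.contourArea)
P=np.array([onz(c,p[0],.05)[:2] for p in k],np.float32)*1000
print("outer",cv2.minAreaRect(P),cv2.boxPoints(cv2.minAreaRect(k)).tolist())
C=np.array([onz(c,p,.05) for p in[(212,200.1),(199.4,241.6),(280.6,258.4),(290.9,220.1)]]); print(C.round(4).tolist(),C.mean(0))
# inner floor (bright region inside the free well)
f=((hsv[...,2]>=116)).astype(np.uint8); n,l,st,ce=cv2.connectedComponentsWithStats(f,connectivity=4)
i=l[227,227]; k=cv2.findContours((l==i).astype(np.uint8),0,1)[0][0]
P=np.array([onz(c,p[0],.004)[:2] for p in k],np.float32)*1000; print("floor",st[i],cv2.minAreaRect(P))
# tin and round jar
s=read_camera("scene")
E
```

```text
cam [0.51344778 0.00740159 0.86190895]
outer ((555.6668090820312, 136.48875427246094), (164.2117462158203, 89.61783599853516), 76.812744140625) [[194.471923828125, 244.95506286621094], [205.44384765625, 197.4101104736328], [292.06182861328125, 217.3988800048828], [281.08990478515625, 264.94384765625]]
[[0.6133, 0.1954, 0.05], [0.5365, 0.2164, 0.05], [0.5052, 0.0671, 0.05], [0.5756, 0.0485, 0.05]] [0.55762158 0.1318532  0.05      ]
floor [208 210  35  35 872] ((565.8449096679688, 177.3235626220703), (57.676856994628906, 58.78010559082031), 77.01434326171875)
```

```bash
python3 -m inch '[0,0,20,0,100, 30,-40,20,0,100, 60,-80,20,0,100, 90,-120,20,0,100, 110,-160,20,0,100, 130,-200,20,0,100, 150,-240,20,0,100, 170,-280,20,0,100, 190,-320,20,0,100, 210,-360,20,0,100]' 30
```

```text
t: 1.13
tool_pos: [0.3499, 0.2553, 0.199]
orientation: [0.419, 3.113, 0.001]
force: [1.1, 0.4, 0.1]
opening: 0.0931
gripper_force: 0.0
```

```bash
python3 -m inch '[15,-36,0,0,100, 30,-72,0,0,100, 45,-108,0,0,100, 60,-144,0,0,100, 75,-180,0,0,100, 90,-216,0,0,100, 105,-252,0,0,100, 115,-280,0,0,100, 120,-300,-20,0,100, 120,-300,-20,0,100]'; python3 -m inch '[0,0,0,0,100, 0,0,0,0,100, 0,0,0,0,100]'
```

```text
t: 1.97
tool_pos: [0.4687, -0.0463, 0.1759]
orientation: [-0.425, -3.109, 0.002]
force: [0.2, 1.1, -1.6]
opening: 0.0928
gripper_force: 0.0
t: 2.22
tool_pos: [0.4697, -0.042, 0.1796]
orientation: [0.418, 3.113, 0.0]
force: [1.1, 0.2, 0.4]
opening: 0.0931
gripper_force: 0.0
```

```bash
python3 -m inch '[10,-20,0,0,100, 10,-20,-30,0,100, 10,-20,-60,0,100, 10,-20,-85,0,100, 10,-20,-100,0,100, 10,-20,-106,0,100, 10,-20,-106,0,100, 10,-20,-106,0,100]'; python3 - <<'E'
from h import *
for n in("scene","top"):
    c=read_camera(n)
    u=proj(c,[.48,-.062,.09]).astype(int); x,y=max(u[0]-65,0),max(u[1]-70,0)
    cv2.imwrite(f"pics/g{n}.png",cv2.resize(c["image"][y:y+140,x:x+130],None,fx=3,fy=3))
cv2.imwrite("pics/g.png",np.hstack([cv2.imread("pics/gscene.png"),cv2.imread("pics/gtop.png")]))
E
```

```text
t: 2.88
tool_pos: [0.4802, -0.0624, 0.0741]
orientation: [0.417, 3.112, -0.0]
force: [-0.5, -0.2, 0.2]
opening: 0.0928
gripper_force: 0.0
```

View pics/g.png

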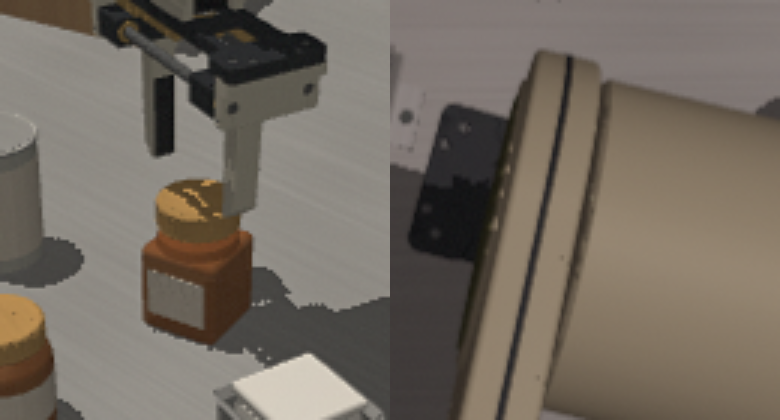

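```bash
python3 - <<'E'
from h import *
c=read_camera("scene"); cv2.imwrite("pics/s2.png",c["image"]);s=robot.read_state();p=s["tool_pos"];print(p,s["t"],s["q"])
u=proj(c,[.48,-.062,.09]).astype(int); o=np.array([u[0]-65,u[1]-70])
for z in(.074,.12):
  for k in(-1,0,1): print(z,k,(proj(c,[p[0]+k*.047*.26,p[1]+k*.047*.96,z])-o)*3)
print("cap top",(proj(c,[.48,-.062,.101])-o)*3, "foot",(proj(c,[.48,-.062,.0])-o)*3)
# triangulate cap & round jar from both views of first images
im=cv2.imread("pics/scene0.png");h=cv2.cvtColor(im,cv2.COLOR_BGR2HSV)
m=((h[...,1]>110)&(h[...,0]<30)&(h[...,2]>140)).astype(np.uint8)
n,l,st,ce=cv2.connectedComponentsWithStats(m)
for i in range(1,n):
  if 150<st[i][4]<1500 and 240<ce[i][0]<360: print(st[i],ce[i],onz(c,ce[i],.095))
E
```

```text
[ 0.48088283 -0.06299348  0.07476381] 3.0333 [-2.36028227e-01 -1.12293026e-01  1.92591632e+00  1.00023014e-05
  1.32488228e+00 -1.53947178e+00]
0.074 -1 [162.76813379 201.66194337]
0.074 0 [194.80675739 230.04788507]
0.074 1 [229.20082353 260.52072836]
0.12 -1 [162.37424136 145.56355623]
0.12 0 [195.33830312 172.73479027]
0.12 1 [230.79962712 201.96443865]
cap top [197.01485172 196.86256629] foot [195.79848513 315.75528938]
[245  18  59  19 542] [274.42250923  26.8302583 ] [ 0.00400934 -0.8336509   0.095     ]
[286  24  61  21 640] [317.19375   34.084375] [-0.04222807 -0.65160121  0.095     ]
[319 137  27  13 285] [332.30175439 143.06666667] [ 0.47431788 -0.06860403  0.095     ]
[251 175  30  17 395] [265.55696203 183.13417722] [ 0.66850941 -0.05142389  0.095     ]
```

View pics/s2.png

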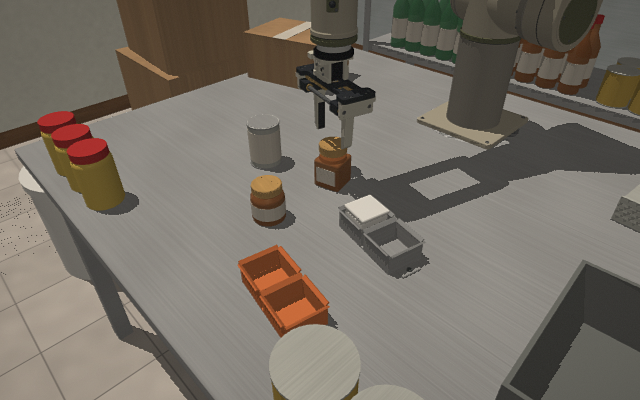

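```bash
python3 - <<'E'
from h import *
c=read_camera("top"); cv2.imwrite("pics/t2.png",c["image"]);s=robot.read_state();p=s["tool_pos"];print(p,s["orientation"])
for dz in(0,.037):
  for z in(.158,.2): print(dz,z,proj(c,[p[0]+.094*.26,p[1]+.094*.96,z+dz]),proj(c,[p[0],p[1],z+dz]))
print(proj(c,[.44+.094*.26,-.10+.094*.96,.158]))
E
```

```text
[ 0.48072434 -0.06304998  0.07453313] [ 4.18510527e-01  3.11077645e+00 -4.75393343e-04]
0 0.158 [300.70935084 259.00677074] [357.48847993 274.25496641]
0 0.2 [299.91996172 259.3435641 ] [360.31533419 275.56402931]
0.037 0.158 [300.01916139 259.3012405 ] [359.96005585 275.39950661]
0.037 0.2 [299.13643518 259.67785618] [363.12187464 276.86368526]
[324.03307208 284.86319521]
```

View pics/t2.png

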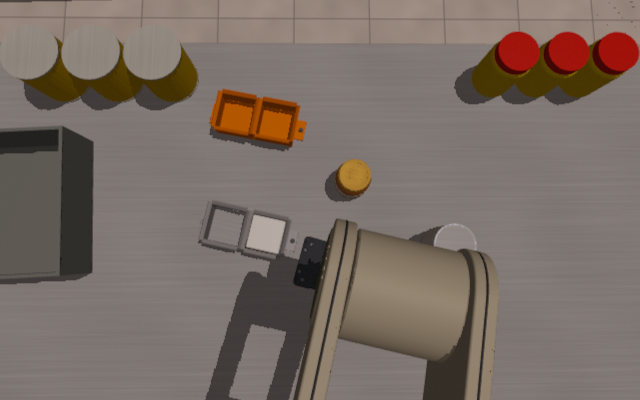

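The picture shows the fingertips well above where the stated TCP should put them: about z 0.11 against 0.074. Sideways the gripper is right. I'll close gently to see whether the cap is between the pads.

```bash
python3 -m inch '[0,0,0,0,55, 0,0,0,0,55, 0,0,0,0,55, 0,0,0,0,55, 0,0,0,0,55,0,0,0,0,55]' 8; python3 - <<'E'
from h import *
c=read_camera("scene"); u=proj(c,[.48,-.062,.09]).astype(int); x,y=u[0]-65,u[1]-70
cv2.imwrite("pics/g3.png",cv2.resize(c["image"][y:y+140,x:x+130],None,fx=4,fy=4))
E
```

```text
t: 3.58
tool_pos: [0.4794, -0.0629, 0.0728]
orientation: [-0.42, -3.113, 0.0]
force: [-0.6, -0.3, -0.1]
opening: 0.0574
gripper_force: 0.0
```

View pics/g3.png

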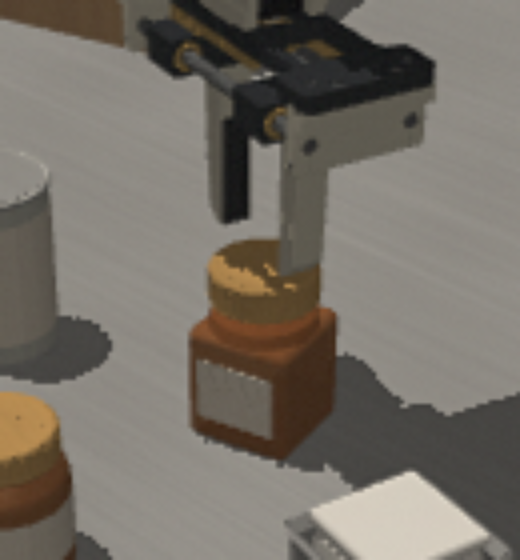

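The fingers closed past 60 mm without touching, so they're above the cap. The tool is really about 35 mm higher than its reading. I'll open, go down 33 mm watching the force, and grip.

```bash
python3 -m inch '[0,0,0,0,100, 0,0,0,0,100, 0,0,0,0,100, 0,0,0,0,100,0,0,0,0,100, 0,0,-12,0,100, 0,0,-24,0,100, 0,0,-33,0,100, 0,0,-33,0,100]' 8;  python3 -m inch '[0,0,0,0,50, 0,0,0,0,50, 0,0,0,0,50, 0,0,0,0,50, 0,0,0,0,50, 0,0,0,0,50]' 8; python3 - <<'E'
from h import *
c=read_camera("scene"); u=proj(c,[.48,-.062,.09]).astype(int); x,y=u[0]-65,u[1]-70
cv2.imwrite("pics/g4.png",cv2.resize(c["image"][y:y+140,x:x+130],None,fx=4,fy=4))
E
```

```text
t: 4.38
tool_pos: [0.4769, -0.0623, 0.0363]
orientation: [-0.419, -3.108, -0.001]
force: [-0.1, 0.4, -0.4]
opening: 0.0927
gripper_force: 0.0
t: 4.88
tool_pos: [0.48, -0.0628, 0.0403]
orientation: [0.419, 3.112, 0.0]
force: [0.2, 2.1, 0.7]
opening: 0.0605
gripper_force: 8.0
```

View pics/g4.png

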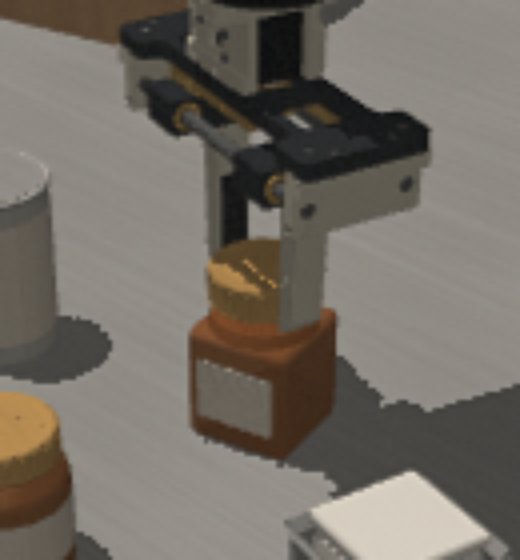

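Gripped at 60.5 mm, which matches the cap. In the crop the fingers flank the cap at (300,280) and the jar is upright in its place. Next: grip firmly, lift, and carry it to the rack while turning -27°.

```bash
python3 -m inch '[0,0,0,0,50, 0,0,0,0,50, 0,0,0,0,50, 0,0,15,0,50, 0,0,35,0,50, 0,0,55,0,50, 0,0,75,0,50, 0,0,90,0,50, 0,0,90,0,50]' 45; python3 -m inch '[10,27,0,-3,50, 20,54,0,-6,50, 30,81,0,-9,50, 40,108,0,-12,50, 50,135,0,-15,50, 60,161,0,-18,50, 70,188,0,-21,50, 80,215,0,-24,50, 87,234,0,-27,50, 87,234,0,-27,50]';  python3 -m inch '[0,0,0,0,50, 0,0,0,0,50, 0,0,0,0,50]'; python3 - <<'E'
from h import *
s=read_camera("scene");t=read_camera("top")
a=t["image"][170:290,180:310]; b=s["image"][90:290,330:450]
o=np.zeros((600,780,3),np.uint8); o[:360,:390]=cv2.resize(a,None,fx=3,fy=3,interpolation=2); o[:600,400:760]=cv2.resize(b,None,fx=3,fy=3,interpolation=2); cv2.imwrite("pics/h.png",o)
cv2.imwrite("pics/h_s.png",s["image"]);cv2.imwrite("pics/h_t.png",t["image"])
E
```

```text
t: 5.68
tool_pos: [0.481, -0.0636, 0.1327]
orientation: [0.419, 3.109, -0.001]
force: [0.8, -0.8, -2.9]
opening: 0.0594
gripper_force: 45.0
t: 6.52
tool_pos: [0.5659, 0.1744, 0.1273]
orientation: [-1.134, -2.927, 0.0]
force: [-0.4, 0.0, -4.5]
opening: 0.0601
gripper_force: 45.0
t: 6.77
tool_pos: [0.5657, 0.1699, 0.1288]
orientation: [-1.134, -2.928, 0.002]
force: [-0.3, 0.2, -4.8]
opening: 0.0593
gripper_force: 45.0
```

View pics/h.png

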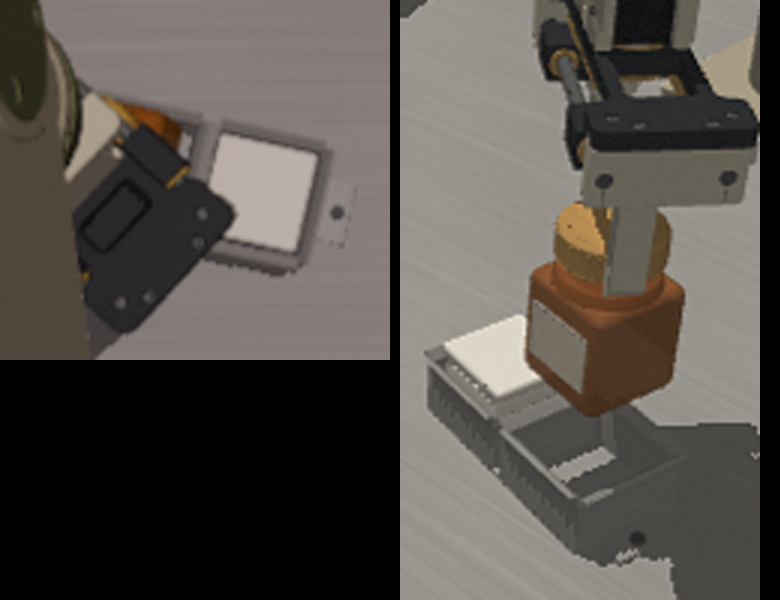

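The jar is held upright over the free well, with its left, near and right bottom corners at about (372,213), (395,227) and (421,216) in the scene image. I'll check the alignment against the rack lip.

```bash
python3 - <<'E'
from h import *
c=read_camera("scene")
f=lambda x,y:(330+(x-400)/3,90+y/3)
for n,z,P in(("jar",.0885,[(527,368),(596,412),(672,378)]),("jarshoulder",.1565,[(530,275),(598,313),(682,290)]),("lip",.046,[(503,437),(577,503),(682,457)]),("lip50",.05,[(503,437),(577,503),(682,457)])):
    Q=np.array([onz(c,f(*p),z)[:2] for p in P]); e=Q[2]-Q[1]; d=Q[0]-Q[1]
    print(n,Q.round(4).tolist(),"ctr",(Q[0]+Q[2])/2,"yaw",np.degrees(np.arctan2(e[1],e[0])),np.degrees(np.arctan2(d[1],d[0])),np.linalg.norm(e),np.linalg.norm(d))
# scene jar at start, same method via cap ellipse
im=cv2.imread("pics/h_s.png");h=cv2.cvtColor(im,cv2.COLOR_BGR2HSV)
m=((h[...,1]>110)&(h[...,0]<12)&(h[...,2]>60)).astype(np.uint8);m[:,:360]=0;m[:,440:]=0;m[:150]=0;m[240:]=0
k=max(cv2.findContours(m,0,1)[0],key=cv2.contourArea); print(cv2.approxPolyDP(k,3,True).squeeze().tolist())
# well inner edges in first top image, lines: dark inner wall boundary
t=cv2.imread("pics/top0.png"); g=cv2.cvtColor(t,cv2.COLOR_BGR2GRAY)
tc=read_camera("top")
a=np.radians(-13.1); ux=np.array([np.cos(a),np.sin(a)]);uy=np.array([-np.sin(a),np.cos(a)])
C=np.array([.567,.172])
for nm,u,w in(("x",ux,uy),("y",uy,ux)):
    prof=[]
    for s in np.arange(-.056,.057,.002):
        v=[cv2.getRectSubPix(g,(1,1),tuple(map(float,proj(tc,[*(C+u*s+w*r),.048]))))[0,0] for r in np.linspace(-.02,.02,15)]
        prof.append(int(np.mean(v)))
    print(nm,prof)
E
```

```text
jar [[0.5887, 0.1398], [0.5914, 0.1912], [0.5378, 0.2028]] ctr [0.56322782 0.17132452] yaw 167.77657906014818 -93.07284707067151 0.05490499634269138 0.05147815849272866
jarshoulder [[0.5946, 0.1415], [0.5963, 0.1885], [0.5488, 0.2068]] ctr [0.57168941 0.17412924] yaw 158.9566539670255 -92.07622781759058 0.05090784295493791 0.047016660760530064
lip [[0.6052, 0.139], [0.6174, 0.2033], [0.5456, 0.2217]] ctr [0.57539523 0.18034516] yaw 165.63790117118594 -100.73506995837408 0.0740389702742168 0.0654275695801634
lip50 [[0.6087, 0.1419], [0.6208, 0.2057], [0.5496, 0.2239]] ctr [0.57918224 0.18286961] yaw 165.63790117118594 -100.73506995837401 0.07346623008885625 0.06492144424927017
[[392, 186], [396, 185]]
x [113, 114, 114, 114, 107, 77, 56, 60, 77, 95, 100, 97, 101, 116, 119, 118, 119, 120, 120, 120, 119, 119, 119, 118, 118, 120, 121, 120, 119, 119, 120, 120, 118, 118, 119, 119, 118, 119, 119, 117, 110, 84, 62, 62, 62, 73, 86, 90, 98, 110, 116, 117, 117, 117, 117, 118, 118]
y [165, 165, 165, 163, 132, 96, 101, 104, 101, 93, 85, 77, 76, 108, 119, 120, 120, 120, 120, 119, 119, 119, 119, 119, 119, 119, 119, 119, 119, 119, 119, 119, 119, 119, 119, 119, 119, 119, 119, 118, 94, 64, 57, 57, 71, 98, 104, 104, 96, 105, 112, 113, 115, 115, 115, 115, 115]
```

Well estimate is (0.5675, 0.172), within about 2 mm, and the jar is already there. Down to the lip, then lower in small steps watching the force.

```bash
python3 -m inch '[0,1,-12,0,50, 0,1,-24,0,50, 0,1,-34,0,50, 0,1,-40,0,50, 0,1,-44,0,50, 0,1,-47,0,50, 0,1,-50,0,50, 0,1,-50,0,50]'; python3 -m inch '[0,0,-2,0,50, 0,0,-4,0,50, 0,0,-6,0,50, 0,0,-6,0,50]'
```

```text
t: 7.63
tool_pos: [0.5663, 0.1721, 0.0793]
orientation: [-1.134, -2.929, 0.0]
force: [0.1, 0.1, -4.8]
opening: 0.0603
gripper_force: 45.0
t: 7.97
tool_pos: [0.5663, 0.172, 0.0735]
orientation: [-1.135, -2.929, 0.0]
force: [-0.5, -0.5, -3.6]
opening: 0.0599
gripper_force: 45.0
```

```bash
python3 -m inch '[0,0,-3,0,50, 0,0,-6,0,50, 0,0,-9,0,50, 0,0,-12,0,50, 0,0,-15,0,50, 0,0,-15,0,50]'; python3 -m inch '[0,0,-2,0,50, 0,0,-4,0,50, 0,0,-6,0,50, 0,0,-8,0,50, 0,0,-8,0,50]'
```

```text
t: 8.47
tool_pos: [0.5658, 0.1719, 0.0578]
orientation: [-1.134, -2.928, 0.001]
force: [-0.3, 0.1, -4.4]
opening: 0.06
gripper_force: 45.0
t: 8.88
tool_pos: [0.5661, 0.172, 0.0503]
orientation: [-1.134, -2.929, 0.001]
force: [0.1, -0.0, -3.7]
opening: 0.0599
gripper_force: 45.0
```

```bash
python3 -m inch '[0,0,-1,0,50, 0,0,-2,0,50, 0,0,-3,0,50, 0,0,-4,0,50, 0,0,-4,0,50, 0,0,-4,0,50]'; python3 -m inch '[0,0,-1,0,50, 0,0,-1,0,50, 0,0,-2,0,50, 0,0,-2,0,50,0,0,-2,0,50]'
```

```text
t: 9.38
tool_pos: [0.5664, 0.1721, 0.0467]
orientation: [-1.135, -2.929, 0.0]
force: [-0.3, 0.2, -3.3]
opening: 0.0598
gripper_force: 45.0
t: 9.8
tool_pos: [0.5664, 0.1721, 0.0447]
orientation: [-1.135, -2.929, 0.0]
force: [0.6, 0.3, -2.9]
opening: 0.0593
gripper_force: 45.0
```

```bash
python3 -m inch '[0,0,-0.5,0,50, 0,0,-1,0,50, 0,0,-1,0,50, 0,0,-1,0,50]'; python3 -m inch '[0,0,-0.5,0,50, 0,0,-1,0,50, 0,0,-1,0,50, 0,0,-1,0,50]'
```

```text
t: 10.13
tool_pos: [0.5667, 0.1723, 0.0443]
orientation: [1.134, 2.929, 0.001]
force: [-1.3, 0.4, 0.0]
opening: 0.0597
gripper_force: 45.0
t: 10.47
tool_pos: [0.5669, 0.1723, 0.0442]
orientation: [1.134, 2.929, 0.001]
force: [-4.8, 0.1, 7.8]
opening: 0.06
gripper_force: 45.0
```

It bottomed at z 0.0443, just as expected for fully down. Now unscrew, in stages.

```bash
python3 -m inch '[0,0,0,0,50, 0,0,0,0,50, 0,0,0,4,50, 0,0,0,8,50, 0,0,0,12,50, 0,0,0.3,16,50, 0,0,0.3,20,50, 0,0,0.3,20,50]' 60; python3 -c "
from h import *
s=robot.read_state();print(s['wrist_torque'],s['force'],s['q'][5])"
```

```text
t: 11.13
tool_pos: [0.568, 0.1723, 0.0446]
orientation: [0.603, 3.08, 0.002]
force: [1.6, 0.3, 5.8]
opening: 0.0595
gripper_force: 60.0
[-0.14470077 -0.12640491  0.06441789] [1.560184   0.27449356 5.79728866] -0.9757275486155487
```

```bash
python3 -m inch '[0,0,0.2,4,50, 0,0,0.4,8,50, 0,0,0.5,12,50, 0,0,0.6,16,50, 0,0,0.7,20,50]'; python3 -c "
from h import *
s=robot.read_state();print(s['wrist_torque'],s['force'],s['q'][5])"; python3 -m inch '[0,0,0.1,4,50, 0,0,0.2,8,50, 0,0,0.3,12,50, 0,0,0.4,16,50, 0,0,0.5,20,50,0,0,0.5,20,50]'; python3 -c "
from h import *
s=robot.read_state();print(s['wrist_torque'],s['force'],s['q'][5])
c=read_camera('scene');u=(394,215);cv2.imwrite('pics/u.png',cv2.resize(c['image'][140:280,330:460],None,fx=4,fy=4,interpolation=2))"
```

```text
t: 11.55
tool_pos: [0.5682, 0.1721, 0.0455]
orientation: [0.063, 3.138, 0.001]
force: [0.9, -0.0, 7.4]
opening: 0.0594
gripper_force: 60.0
[-0.19033861 -0.12560203 -0.2214694 ] [ 0.9016307  -0.03196967  7.40729878] -1.322206277440757
t: 12.05
tool_pos: [0.5677, 0.1722, 0.0456]
orientation: [-0.485, 3.101, -0.0]
force: [-0.7, -0.7, 5.2]
opening: 0.0594
gripper_force: 60.0
[ 0.01130239 -0.0212451   0.00837111] [-0.68971776 -0.68092251  5.24674508] -1.6725037429806826
```

View pics/u.png

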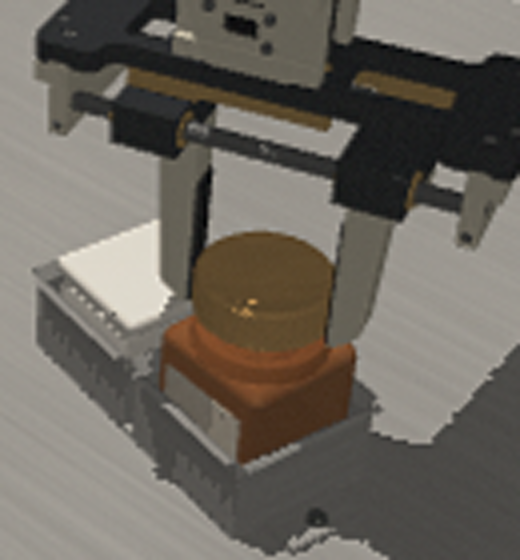

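The jar sits in the well with the rack lip around it, and the cap is still between the fingers at about (262,290). 60° turned so far, with reaction torque felt. I'll finish the turn to about 79° and then start a slow lift.

```bash
python3 -m inch '[0,0,0.3,4,50, 0,0,0.6,8,50, 0,0,0.8,12,50, 0,0,1,16,50, 0,0,1,19,50, 0,0,1,19,50, 0,0,1,19,50]'; python3 -c "
from h import *
s=robot.read_state();print(s['wrist_torque'],s['force'],s['q'][5])"; python3 -m inch '[0,0,1,0,50, 0,0,2,0,50, 0,0,3,0,50, 0,0,3,0,50, 0,0,3,0,50, 0,0,3,0,50]'
```

```text
t: 12.68
tool_pos: [0.5668, 0.1721, 0.0456]
orientation: [-0.983, 2.983, -0.0]
force: [-0.5, -0.2, 1.8]
opening: 0.0594
gripper_force: 60.0
[ 0.02468801 -0.12668888  0.00619567] [-0.52970709 -0.23071022  1.78942069] -1.998954028364991
t: 13.18
tool_pos: [0.5665, 0.1721, 0.0483]
orientation: [-0.987, 2.982, 0.0]
force: [0.4, -0.1, -0.3]
opening: 0.0598
gripper_force: 60.0
```

Force shows only the cap's weight, so the threads let go. Raise to about 34.5 mm above the closed position.

```bash
python3 -m inch '[0,0,3,0,50, 0,0,6,0,50, 0,0,10,0,50, 0,0,15,0,50, 0,0,20,0,50, 0,0,25,0,50, 0,0,30.5,0,50, 0,0,30.5,0,50, 0,0,30.5,0,50, 0,0,30.5,0,50]'; python3 - <<'E'
from h import *
c=read_camera("scene"); h=cv2.cvtColor(c["image"],cv2.COLOR_BGR2HSV); print(robot.read_state()["force"])
for z in(.0795,.072,.1005,.1210,.14): print(z,proj(c,[.567,.172,z]).round(1))
x=int(proj(c,[.567,.172,.1])[0])
for r in range(160,250,2): print(r,h[r,x-2].tolist(),end="; ")
E
```

```text
t: 14.02
tool_pos: [0.5664, 0.1721, 0.0788]
orientation: [0.988, -2.982, 0.0]
force: [-0.5, -1.0, -0.6]
opening: 0.0596
gripper_force: 60.0
[ 0.49649661 -0.43921098 -0.59696719]
0.0795 [394.8 219.6]
0.072 [394.4 223. ]
0.1005 [395.9 209.9]
0.121 [397.1 200.1]
0.14 [398.2 190.8]
160 [0, 10, 50]; 162 [22, 18, 158]; 164 [16, 21, 155]; 166 [19, 18, 153]; 168 [22, 18, 152]; 170 [18, 20, 150]; 172 [21, 17, 151]; 174 [18, 22, 152]; 176 [19, 19, 150]; 178 [18, 20, 151]; 180 [22, 18, 153]; 182 [18, 146, 91]; 184 [17, 127, 94]; 186 [19, 135, 89]; 188 [18, 135, 89]; 190 [17, 133, 90]; 192 [18, 132, 93]; 194 [18, 134, 93]; 196 [17, 133, 90]; 198 [18, 135, 89]; 200 [18, 132, 93]; 202 [18, 133, 94]; 204 [18, 135, 91]; 206 [18, 134, 93]; 208 [18, 133, 92]; 210 [18, 137, 95]; 212 [11, 164, 92]; 214 [11, 163, 91]; 216 [12, 162, 93]; 218 [12, 169, 136]; 220 [11, 165, 91]; 222 [12, 163, 94]; 224 [12, 162, 74]; 226 [12, 169, 89]; 228 [12, 170, 120]; 230 [12, 173, 130]; 232 [13, 165, 102]; 234 [12, 167, 98]; 236 [12, 164, 134]; 238 [12, 162, 123]; 240 [12, 155, 115]; 242 [12, 147, 71]; 244 [12, 147, 71]; 246 [13, 142, 72]; 248 [14, 163, 69];
```

```bash
python3 - <<'E'
from h import *
c=read_camera("scene")
d=np.array([.55,.6])/.814
for r,z,n in((.03,.1205,"cap low near"),(.03,.1395,"cap top near (far -)"),(-.03,.1395,"cap top far"),(.0225,.1005,"rim near"),(.042,.072,"shoulder near"),(.03,.086,"cap low if closed")): print(n,proj(c,[.567+d[0]*r,.172+d[1]*r,z]).round(1))
E
```

```text
cap low near [400.3 211.7]
cap top near (far -) [401.4 202.2]
cap top far [395.1 180.6]
rim near [398.2 218.4]
shoulder near [398.6 239.4]
cap low if closed [398.2 228.2]
```

The cap's lower edge is at row 211 (predicted 211.7) and its top far edge at row 181 (180.6). The jar rim is near row 218 and the shoulder at about 240, both as predicted, so the jar is down and the gap is about 20 mm.

```bash
python3 -c "
from plant import job
print(job.close_job())"
```

```text
the job is handed in; nothing more can be done
None
```

The job is handed in at about 14 s of the 48 s: the square jar is down in the free well, and the unscrewed cap is held level about 20 mm above its rim. The tin, round jar and tub were not touched.

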